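Load the white dressing stick into the saw's feed carriage

TASK

The saw blade needs dressing: take the white dressing stick out of the blue storage rack and slide it upright down into the orange-flared slot of the aluminium feed carriage until it stands fully home on the slot floor, then let go. Lower it in rather than dropping it, and leave the green and the brown stick in their places in the rack.

Things in the scene. Friction and masses are not known exactly. Their poses are not given: they have to be found in the camera images.
- white_stick: White dressing stick, a rigid flat slab 12 mm thick (own x), 50 mm wide (own y), 100 mm tall (own z, up), about 0.16 kg. Origin: centre of its underside. It starts upright in one of three pockets, 30 mm deep, of a fixed blue rack, its underside 12 mm above the bench; the upper 70 mm stand free. Grip it from above across the 12 mm: no neighbour stands on those two sides.
- green_stick: Green stick, same size and frame, in another pocket; leave it there. The rack is 60 x 260 mm and 42 mm high; its pockets lie in a row along its length, end to end, 85 mm apart, so the sticks' wide faces all look the same way. A stick has 1.5 mm play on each side in its pocket.
- brown_stick: Brown stick of the same size and frame, in another pocket of the rack. Leave it there.
- slot (a point): Centre of the slot's floor in the fixed aluminium feed carriage (base 120 x 130 mm), 15 mm above the bench. Own x: across the slot's narrow side; own y: along its long side; z up. Slot 15 x 53 mm, straight for the lowest 35 mm, then an orange mouth flares on all four sides to about 40 x 78 mm, 55 mm above the slot floor. The stick fits either way round.
Things that resemble listed ones, but are neither listed nor needed, are in the scene too. Of the things that look like the part that bears slot, the middle-sized one is meant.

How it is judged (in metres and radians):
On the way:
1. the white stick is lifted clear of the rack (height (world z) of white_stick above 0.055 m), for 0.1 s.
At the end, for the whole second after the job is handed in: The white stick stands still in the carriage slot, its underside within 8 mm of the slot floor and 12 mm of the slot's centre, upright within 10 degrees and in line with the slot; the green and brown sticks are within 25 mm of where they started (z of white_stick in the frame of slot between -0.005 and 0.008 m and horizontal distance between white_stick and slot below 0.012 m and angle between white_stick's own z axis and vertical below 0.18 rad and angle between the x axis of white_stick and the x axis of slot, either way round below 0.25 rad and linear speed of white_stick below 0.02 m/s and distance of each of green_stick, brown_stick from where it was at the start of the episode below 0.025 m); the robot touches nothing.
It fails at once if the white stick is let go while its underside is more than 50 mm above the slot floor (dropped) (z of white_stick in the frame of slot above 0.05 m and contact force between the fingers and white_stick below 0.05 N).
It fails at once if the green or the brown stick is pulled out of its place (distance of any of green_stick, brown_stick from where it was at the start of the episode above 0.025 m).
It also fails if it takes over 38 s, if anything falls off the work surface, if the arm or the gripper's body presses on something with over 40 N, if the wrist force passes 120 N, or if a joint passes its speed limit or range.

ROBOT

A 6-joint arm with a two-finger parallel gripper is mounted at the origin on the work surface. World frame = base frame: x ahead of the robot, y to its left, z up, the work surface at z = 0. Lengths are in mm, angles in degrees, forces in N, time in s.
With the tool pointing down it reaches from about 325 to 850 mm from the base axis. Payload 4.4 kg.
Tool frame: the origin (TCP) lies on the centre line of the jaws, within the pads' length; the fingertips stand 17 mm ahead of it and the grasp point (between the pads) lies 2 mm behind it; z points along the fingers, y is the line along which they close (so a half turn about z gives the same grasp; the last joint's range is limited). The gripper opens to 94 mm and grips with 3 to 60 N. Pads are 16 mm wide; open, the fingers measure 119 mm over their backs; the gripper's body (75 mm by 177 mm) begins 78 mm behind the grasp point.
Start: joints at [-73.253, 11.837, 88.321, -0, 79.842, -8.623], TCP at [246.359, -519.552, 222.447] pointing down, gripper open.
Joint ranges: [-156.59, 156.59], [-49.26, 127.26], [12.9, 141.05], [-63.56, 243.56], [4.71, 150.69], [-161.64, 161.64]. Speed limits (degrees/s): [159.86, 159.86, 180, 180, 180, 180].

INTERFACE

Orientations are given as [roll, pitch, yaw] about the fixed x, y, z axes, in that order (R = Rz(yaw) Ry(pitch) Rx(roll)).
In Python, from cell import manip, grab_frame, camera_params gives the robot as it stands. The module is installed in compiled form; this text tells all that it offers.
- The arm moves only by the shell command python3 -m handwheel 'ROWS' [FORCE]. ROWS is JSON, a list that holds one entry, the list of rows, each a list of 7 numbers: the opening in per cent of the stroke, from 0 (shut) to 100 (fully open), then the shift along the tool's x, y, z in m, then the turn, a rotation vector about the tool's x, y, z in degrees. In form: [[[hand, tx, ty, tz, ax, ay, az], ...]]. A call has 1 to 5 rows; each row is the pose to reach, as a shift and turn from the pose commanded when the call began, along the tool's axes at that moment; what a row does not reach only later rows make up. A row lasts 1/12 s, in which the tool goes at most 41.7 mm and 7.16 degrees, less where a joint would pass 70% of its speed; a pose out of reach is approached as far as the arm can. A call with a gripper value outside its range is refused whole. The fingers move at their own pace and stop on an object; FORCE is the grip in N (left out, the last holds). Time passes only in rows, so rows that repeat a pose let the fingers close. It gives the time, the measured TCP pose, the force, the opening and the grip force at its end, in the units of the state.
- manip.sense(): the state, without advancing time (a new reading comes with each control period).
- grab_frame(name): name is "scene" or "top"; returns the picture (384x512x3 uint8, red, green, blue); there is no depth.
- camera_params(name): a dict with "vertical_fov" (degrees; the focal length in pixels is half the picture's height over the tangent of half this angle, whatever the lens; pixels are square), "cx", "cy" (the principal point, pixels), "k1" (the pictures are not rectified: a ray, as slopes to the right and down, at radius r is drawn at 1 + k1 r^2 times it, then the intrinsics apply), "camera_from_world" (4x4, takes a point from world to camera coordinates). Camera axes: x right, y down, z forward; pixel columns grow to the right and rows downward; lengths in mm; the calibration is good to about 2 mm. A picture is of the moment at which its call begins. camera_params takes no time and is no camera call.
- manip.hand_in(): hands the job in; it is judged then, once.
The state is a dict: "time": time; "qpos": joint angles; "qd": joint speeds; "tau": joint torques, N m; "position": TCP position; "eef_rot": TCP orientation; "wrist_force": force on the tool from outside, world axes, zero at the start; "wrist_torque": the same for the moment, N m; "gripper_width": finger opening in mm; "finger_force": force on a finger pad.
Only numpy, scipy, OpenCV 4.12 (cv2) and the standard library are available. Lean on these libraries where they do the work, as an engineer would, in place of code of your own. Each camera call takes 0.05 s, during which the arm holds its last target. There are 200 camera calls.

## Working session

There is one attempt and no reset: what is moved stays moved. The work goes in short steps, Python scripts to look and compute and a shell command to move; the robot and the scene stay as the last step left them, time stands still between calls to the robot, and variables do not carry over. Pictures are saved under pics/ and viewed, at most 10 in all, crops included, and the job is handed in when it is done.

```bash
mkdir -p pics
cat > h.py <<'E'
import numpy as np,cv2
from cell import manip,grab_frame,camera_params
def save(n,f):
    im=grab_frame(n); cv2.imwrite(f'pics/{f}.png',im[:,:,::-1]); return im
def KD(n):
    p=camera_params(n); f=192/np.tan(np.radians(p['vertical_fov'])/2)
    return np.array([[f,0,p['cx']],[0,f,p['cy']],[0,0,1.]]),np.array([p['k1'],0,0,0.]),np.array(p['camera_from_world'])
def ray(n,uv):
    K,D,T=KD(n); q=cv2.undistortPoints(np.array(uv,float).reshape(-1,1,2),K,D)[:,0]
    d=np.c_[q,np.ones(len(q))]@T[:3,:3]; return -T[:3,:3].T@T[:3,3],d
def plane(n,uv,z):
    c,d=ray(n,uv); return c+d*((z-c[2])/d[:,2])[:,None]
def proj(n,P):
    K,D,T=KD(n); return cv2.projectPoints(np.array(P,float).reshape(-1,1,3),cv2.Rodrigues(T[:3,:3])[0],T[:3,3],K,D)[0][:,0]
E
python3 - <<'E'
from h import *
for n in('scene','top'):
    save(n,n+'0'); K,D,T=KD(n); print(n,K[0,0],D[0],(-T[:3,:3].T@T[:3,3]).round(),T[2,:3].round(2))
s=manip.sense();print(s['time'],s['position'],s['eef_rot'],s['gripper_width'])
E
```

```text
scene 439.7101986442796 -0.09787691520857165 [1473. -225.  749.] [-0.81  0.17 -0.56]
top 375.64058936487925 -0.0735519524246335 [ 393.    5. 1011.] [ 0.1  -0.02 -1.  ]
0.1 [ 246.1462993  -518.90667527  221.41494669] [-1.79884451e+02 -1.68731498e-02  2.53714148e+01] 93.60075220542174
```

View pics/top0.png

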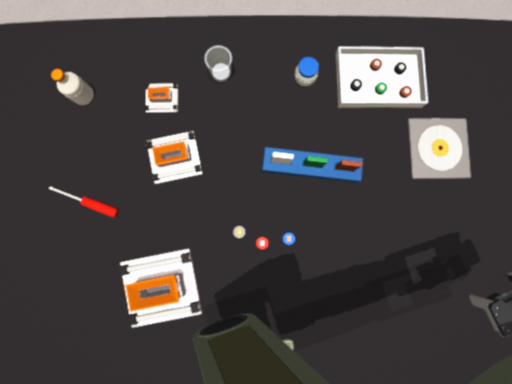

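View pics/scene0.png

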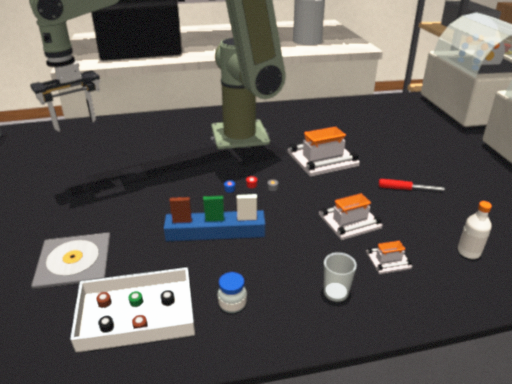

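The top view shows the white stick at about (283,156) at the left end of the rack, with green and brown to its right. The middle-sized carriage is at about (173,153). The scene view agrees, with white at (247,207) and the carriage at (351,210).

Run:
```python
from h import *
im=cv2.imread('pics/top0.png'); 
hsv=cv2.cvtColor(im,cv2.COLOR_BGR2HSV); H,S,V=[hsv[:,:,i].astype(int) for i in range(3)]
def rect(m,roi,z,tag,n='top'):
    k=np.zeros_like(m,np.uint8); x0,y0,x1,y1=roi; k[y0:y1,x0:x1]=m[y0:y1,x0:x1]
    cs=cv2.findContours(k,cv2.RETR_EXTERNAL,cv2.CHAIN_APPROX_NONE)[0]; c=max(cs,key=cv2.contourArea)
    P=plane(n,c[:,0],z)[:,:2].astype(np.float32); r=cv2.minAreaRect(P); print(tag,len(c),np.round(r[0],1),np.round(r[1],1),round(r[2],1)); return r
rect((H>100)&(H<125)&(S>120)&(V>60),(255,140,370,185),42,'rack')
rect((H<16)&(S>150)&(V>100),(145,130,205,185),70,'orange')
rect((S<60)&(V>200),(265,145,300,170),112,'white')
rect((H>45)&(H<80)&(S>100)&(V>50),(300,145,335,175),112,'green')
a=cv2.resize(im[130:190,140:220],None,fx=5,fy=5,interpolation=cv2.INTER_CUBIC)
b=cv2.resize(im[130:190,255:335],None,fx=5,fy=5,interpolation=cv2.INTER_CUBIC)
s=cv2.imread('pics/scene0.png');c=cv2.resize(s[185:245,320:400],None,fx=5,fy=5,interpolation=cv2.INTER_CUBIC)
d=cv2.resize(s[185:245,200:280],None,fx=5,fy=5,interpolation=cv2.INTER_CUBIC)
cv2.imwrite('pics/crop.png',np.vstack([np.hstack([a,b]),np.hstack([c,d])]))
```

```text
rack 292 [ 551.7 -154.3] [263.2  66.9] 82.6
orange 93 [581.8 213.9] [48.  83.5] 9.2
white 46 [564.5 -70.2] [51.6 12.6] 82.7
green 51 [ 548.  -149.3] [53.2 22.1] 82.0
```

View pics/crop.png

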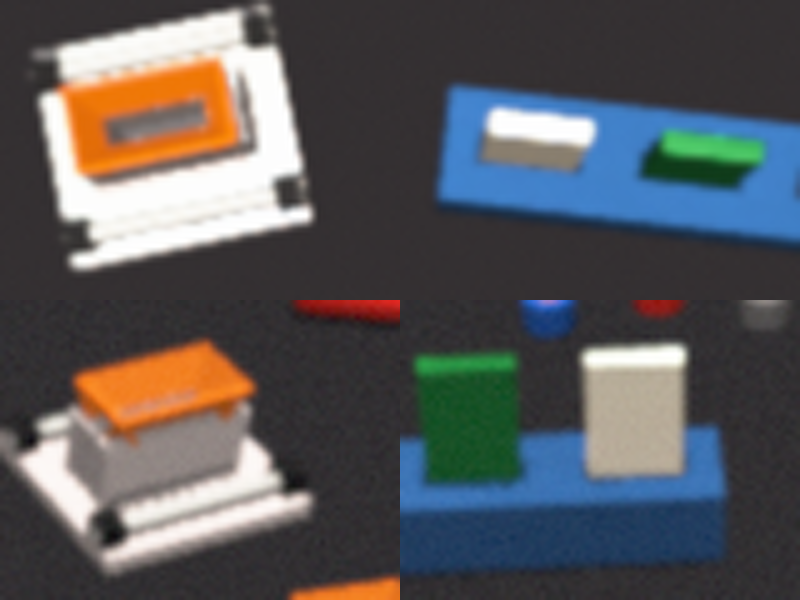

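```bash
cat >> h.py <<'E'
from scipy.spatial.transform import Rotation as Ro
def go(x,y,z,yaw):
    s=manip.sense(); R=Ro.from_euler('xyz',s['eef_rot'],degrees=True)
    G=Ro.from_euler('xyz',[180,0,yaw],degrees=True)
    print('t',round(s['time'],2),'pos',np.round(s['position'],1),'rot',np.round(s['eef_rot'],2),'w',round(s['gripper_width'],1),'F',np.round(s['wrist_force'],1),'ff',np.round(s['finger_force'],1))
    print('d mm',R.inv().apply(np.array([x,y,z])-s['position']).round(1),'rv',(R.inv()*G).as_rotvec(degrees=True).round(2))
E
python3 - <<'E'
from h import *
im=cv2.imread('pics/top0.png'); hsv=cv2.cvtColor(im,cv2.COLOR_BGR2HSV); S=hsv[:,:,1]
k=np.zeros(S.shape,np.uint8); k[145:162,158:185]=(S[145:162,158:185]<140)
cs=cv2.findContours(k,cv2.RETR_EXTERNAL,cv2.CHAIN_APPROX_NONE)[0]
for c in sorted(cs,key=cv2.contourArea)[-2:]:
    r=cv2.minAreaRect(plane('top',c[:,0],50)[:,:2].astype(np.float32)); print('slot z50',[np.round(v,1) for v in r],cv2.boundingRect(c))
s=cv2.imread('pics/scene0.png'); h=cv2.cvtColor(s,cv2.COLOR_BGR2HSV)
k=np.zeros(S.shape,np.uint8); q=h[190:215,325:380]; k[190:215,325:380]=(q[:,:,0]<16)&(q[:,:,1]>150)&(q[:,:,2]>100)
c=max(cv2.findContours(k,cv2.RETR_EXTERNAL,cv2.CHAIN_APPROX_NONE)[0],key=cv2.contourArea)
print('scene',cv2.minAreaRect(plane('scene',c[:,0],70)[:,:2].astype(np.float32)))
q=h[190:215,230:262]; k[:]=0; k[190:215,230:262]=(q[:,:,1]<40)&(q[:,:,2]>215)
c=max(cv2.findContours(k,cv2.RETR_EXTERNAL,cv2.CHAIN_APPROX_NONE)[0],key=cv2.contourArea)
print('scene stick',cv2.minAreaRect(plane('scene',c[:,0],112)[:,:2].astype(np.float32)))
print(proj('top',[[564,-70,112],[582,214,70]]),proj('scene',[[564,-70,112],[582,214,70]]))
E
python3 -m handwheel '[[[100,0.48,-0.27,0.0,0,0,-57.3],[100,0.48,-0.27,0.0,0,0,-57.3],[100,0.48,-0.27,0.0,0,0,-57.3],[100,0.48,-0.27,0.0,0,0,-57.3],[100,0.48,-0.27,0.0,0,0,-57.3]]]' 20
python3 -c "
from h import *
go(564,-70.2,200,82.7)"
```

```text
slot z50 [array([566.2, 190.6]), array([20.8,  2.6]), np.float64(88.9)] (176, 160, 9, 2)
slot z50 [array([584.1, 215.2]), array([14.5, 50.8]), np.float64(10.4)] (161, 150, 20, 9)
scene ((590.0250854492188, 210.85862731933594), (62.001834869384766, 95.5626220703125), 10.728854179382324)
scene stick ((565.6047973632812, -71.95194244384766), (48.8559684753418, 13.884631156921387), 85.07360076904297)
[[282.48092677 155.14396413]
 [169.33411315 153.1735215 ]] [[247.17901983 195.58203105]
 [352.55946527 200.41997961]]
time: 0.52
position: [367.1, -347.5, 221.9]
eef_rot: [-180.0, -0.0, 61.5]
wrist_force: [0.4, -0.7, -0.5]
gripper_width: 94.0
finger_force: 0.0
t 0.52 pos [ 367.1 -347.5  221.9] rot [-1.7996e+02 -3.0000e-02  6.1480e+01] w 94.0 F [ 0.4 -0.7 -0.5] ff 0.0
d mm [337.7  40.7  22.1] rv [ -0.04  -0.04 -21.22]
```

```bash
python3 -m handwheel '[[[100,0.338,0.041,0.022,0,0,-21.2],[100,0.338,0.041,0.022,0,0,-21.2],[100,0.338,0.041,0.022,0,0,-21.2],[100,0.338,0.041,0.022,0,0,-21.2],[100,0.338,0.041,0.022,0,0,-21.2]]]' >/dev/null
python3 -c "
from h import *
go(564.5,-70.2,180,82.7)"
```

```text
t 0.93 pos [ 488.6 -178.6  208.6] rot [-179.97   -0.     82.39] w 93.9 F [ 0.3 -0.2 -0.1] ff 0.0
d mm [117.5  60.9  28.6] rv [-0.03 -0.   -0.31]
```

```bash
python3 -m handwheel '[[[100,0.1175,0.061,0.0286,0,0,-0.3],[100,0.1175,0.061,0.0286,0,0,-0.3],[100,0.1175,0.061,0.0286,0,0,-0.3],[100,0.1175,0.061,0.0286,0,0,-0.3],[100,0.1175,0.061,0.0286,0,0,-0.3]]]' >/dev/null
python3 -c "
from h import *
save('scene','s1')
go(564.5,-70.2,92,82.7)"
```

```text
t 1.4 pos [563.7 -71.4 179.4] rot [-1.7986e+02  2.0000e-02  8.2840e+01] w 93.8 F [-0.6 -0.   0.3] ff 0.0
d mm [ 1.4  0.9 87.4] rv [-0.14  0.02  0.14]
```

View pics/s1.png

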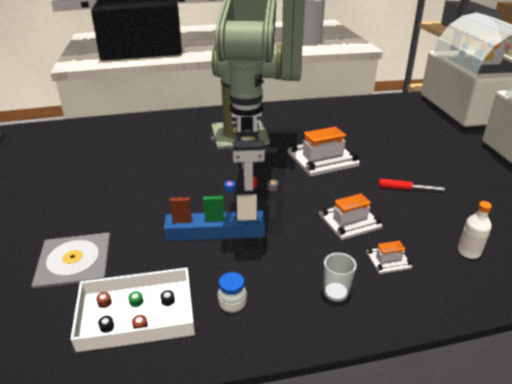

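The gripper (248,165) is centred over the white stick (247,207), with the fingers spread across its thin side. I'll descend and grip.

```bash
python3 -m handwheel '[[[60,0.001,0.001,0.03,0,0,0],[60,0.001,0.001,0.06,0,0,0],[60,0.001,0.001,0.087,0,0,0],[60,0.001,0.001,0.087,0,0,0],[50,0.001,0.001,0.087,0,0,0]]]' 20 >/dev/null
python3 -m handwheel '[[[0,0,0,0,0,0,0],[0,0,0,0,0,0,0],[0,0,0,0,0,0,0],[0,0,0,0,0,0,0],[0,0,0,0,0,0,0]]]' 25
python3 -c "
from h import *
go(564.5,-70.2,92,82.7)"
```

```text
time: 2.23
position: [566.0, -71.7, 94.6]
eef_rot: [179.9, 0.0, 82.7]
wrist_force: [0.1, -0.7, -0.3]
gripper_width: 30.7
finger_force: 0.0
t 2.23 pos [566.  -71.7  94.6] rot [1.7988e+02 2.0000e-02 8.2680e+01] w 30.7 F [ 0.1 -0.7 -0.3] ff 0.0
d mm [ 1.3 -1.7  2.6] rv [ 0.12  0.02 -0.02]
```

```bash
python3 -m handwheel '[[[0,0,0,0,0,0,0],[0,0,0,0,0,0,0],[0,0,0,0,0,0,0],[0,0,0,0,0,0,0],[0,0,0,0,0,0,0]]]' 25
python3 -c "
from h import *
go(564.5,-70.2,192,82.7)"
```

```text
time: 2.65
position: [565.3, -71.4, 93.5]
eef_rot: [180.0, -0.0, 82.7]
wrist_force: [0.4, 0.3, 0.5]
gripper_width: 12.0
finger_force: 25.0
t 2.65 pos [565.3 -71.4  93.5] rot [180.    -0.    82.69] w 12.0 F [0.4 0.3 0.5] ff 25.0
d mm [  1.1  -1.  -98.5] rv [ 0.   -0.   -0.01]
```

```bash
python3 -m handwheel '[[[0,0,0,0,0,0,0],[0,0,0,-0.02,0,0,0],[0,0,0,-0.045,0,0,0],[0,0,0,-0.075,0,0,0],[0,0,0,-0.105,0,0,0]]]' 40
python3 -c "
from h import *
go(583.5,214.8,198,100)"
```

```text
time: 3.07
position: [564.0, -71.2, 198.0]
eef_rot: [-179.8, -0.0, 82.7]
wrist_force: [0.1, -0.1, -1.3]
gripper_width: 11.9
finger_force: 40.0
t 3.07 pos [564.  -71.2 198. ] rot [-1.798e+02 -3.000e-02  8.268e+01] w 11.9 F [ 0.1 -0.1 -1.3] ff 40.0
d mm [ 2.861e+02 -1.710e+01  2.000e-01] rv [ -0.19  -0.06 -17.32]
```

```bash
python3 -m handwheel '[[[0,0.286,-0.017,0,0,0,-17.3],[0,0.286,-0.017,0,0,0,-17.3],[0,0.286,-0.017,0,0,0,-17.3],[0,0.286,-0.017,0,0,0,-17.3],[0,0.286,-0.017,0,0,0,-17.3]]]' >/dev/null
python3 -c "
from h import *
go(583.5,214.8,178,100)"
```

```text
t 3.48 pos [578.7 138.  197.7] rot [-179.92    0.     99.95] w 12.0 F [ 0.  -0.2 -1.5] ff 40.0
d mm [74.8 18.  19.7] rv [-0.08  0.   -0.05]
```

```bash
python3 -m handwheel '[[[0,0.075,0.018,0.02,0,0,0],[0,0.075,0.018,0.02,0,0,0],[0,0.075,0.018,0.02,0,0,0],[0,0.075,0.018,0.02,0,0,0],[0,0.075,0.018,0.02,0,0,0]]]' >/dev/null
python3 - <<'E'
from h import *
a=save('scene','s2');b=save('top','t2')
f=lambda i,x,y:cv2.resize(i[y:y+120,x:x+80,::-1],None,fx=5,fy=5,interpolation=cv2.INTER_CUBIC)
cv2.imwrite('pics/c2.png',np.hstack([f(a,315,120),f(b,130,95)]))
go(583.5,214.8,178,100)
E
```

```text
t 4.0 pos [584.4 212.  178.5] rot [-1.800e+02  3.000e-02  9.989e+01] w 12.4 F [ 0.1 -0.1 -1.5] ff 40.0
d mm [ 2.9 -0.4  0.5] rv [-0.    0.03 -0.11]
```

View pics/c2.png

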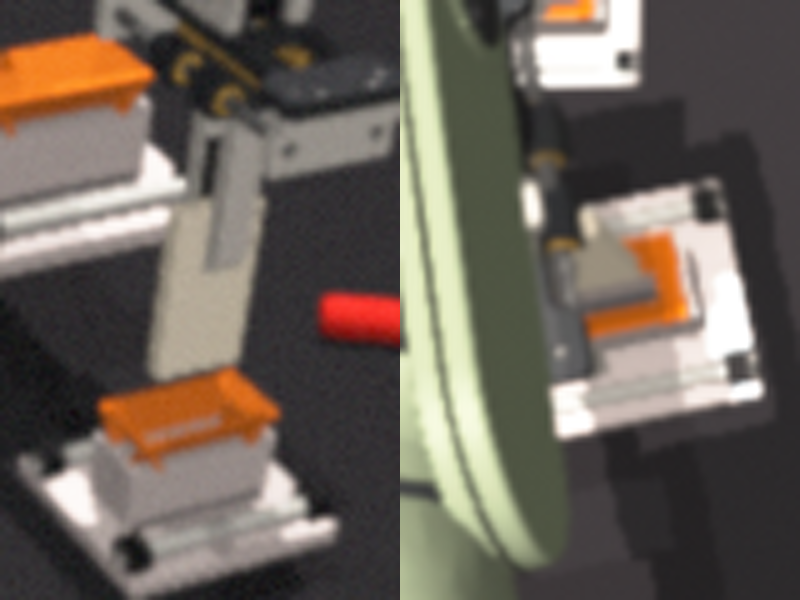

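The stick's front face runs from its top at crop (178–265,200) to its bottom at (150–240,370), hanging over the mouth at (190,400). Next I compare those corners with where they should project.

Run:
```python
from h import *
a=np.radians(10);u=np.array([np.cos(a),np.sin(a),0]);v=np.array([-u[1],u[0],0])
c=np.array([583.9,213,0])
P=[c+6*u+s*25*v+[0,0,z] for z in(96.5,196.5) for s in(-1,1)]
print('pred corner crop (bl,br,tl,tr)',((proj('scene',P)-[315,120])*5+2).round(0).tolist())
m=[[150,378],[241,367],[178,200],[266,200]]
for z,i in((96.5,(0,1)),(196.5,(2,3))):
    Q=plane('scene',[[ (m[j][0]-2)/5+315,(m[j][1]-2)/5+120] for j in i],z); print(z,Q.round(1).tolist(),(Q.mean(0)-6*u).round(1))
c=np.array([583.5,214.8,70]);print('rim outer',((proj('scene',[c+s*21*u+t*40*v for s,t in((1,-1),(1,1),(-1,1),(-1,-1))])-[315,120])*5+2).round(0).tolist())
```

```text
pred corner crop (bl,br,tl,tr) [[161.0, 381.0], [242.0, 362.0], [183.0, 217.0], [268.0, 199.0]]
96.5 [[590.1, 185.0, 96.5], [590.0, 236.5, 96.5]] [584.1 209.7  96.5]
196.5 [[577.9, 193.0, 196.5], [586.3, 237.4, 196.5]] [576.2 214.2 196.5]
rim outer [[148.0, 443.0], [277.0, 411.0], [234.0, 370.0], [108.0, 400.0]]
```

Run:
```python
from h import *
im=cv2.imread('pics/s2.png'); g=cv2.cvtColor(im,cv2.COLOR_BGR2GRAY).astype(float); g=cv2.GaussianBlur(g,(1,5),0)
a=np.radians(10);u=np.array([np.cos(a),np.sin(a),0]);v=np.array([-u[1],u[0],0]);c=np.array([583.9,213,0])
def sub(row,x0,x1,sg):
    d=np.clip(np.gradient(row)*sg,0,None)[x0:x1]; i=d.argmax(); k=np.arange(max(i-2,0),min(i+3,len(d))); return x0+(d[k]*k).sum()/d[k].sum()
for r in range(165,192,4):
    o=[]
    for s,sg in((-1,1),(1,-1)):
        P=proj('scene',[c+6*u+s*25*v+[0,0,z] for z in np.linspace(96.5,196.5,50)]); px=np.interp(r,P[:,1],P[:,0])
        o+=[round(px,1),round(sub(g[r],int(px)-6,int(px)+7,sg),1)]
    print(r,o)
for x in range(350,362,3):
    P=proj('scene',[c+6*u+s*v+[0,0,96.5] for s in np.linspace(-25,25,30)]);py=np.interp(x,P[:,0],P[:,1]); print('bot',x,round(py,1),round(sub(g[:,x],int(py)-5,int(py)+5,-1),1))
h=cv2.cvtColor(im,cv2.COLOR_BGR2HSV);k=np.zeros(g.shape,np.uint8);q=h[192:212,330:375];k[192:212,330:375]=(q[:,:,0]<18)&(q[:,:,1]>150)&(q[:,:,2]>60)
e=cv2.findContours(k,cv2.RETR_EXTERNAL,cv2.CHAIN_APPROX_NONE)[0];e=max(e,key=cv2.contourArea)[:,0]
print('rim x',e[:,0].min(),e[:,0].max(),'y',e[:,1].min(),e[:,1].max())
c=np.array([583.5,214.8,70]);print('rim pred',proj('scene',[c+s*21*u+t*40*v for s,t in((1,-1),(1,1),(-1,1),(-1,-1))]).round(1).tolist())
```

```text
165 [np.float64(351.2), np.float64(350.6), np.float64(368.1), np.float64(366.9)]
169 [np.float64(351.2), np.float64(347.7), np.float64(368.1), np.float64(366.2)]
173 [np.float64(351.2), np.float64(346.6), np.float64(368.1), np.float64(365.5)]
177 [np.float64(351.2), np.float64(346.5), np.float64(368.1), np.float64(364.8)]
181 [np.float64(351.2), np.float64(345.8), np.float64(368.1), np.float64(364.0)]
185 [np.float64(351.2), np.float64(345.8), np.float64(368.1), np.float64(363.5)]
189 [np.float64(351.2), np.float64(345.7), np.float64(368.1), np.float64(362.9)]
bot 350 195.1 194.1
bot 353 194.4 193.5
bot 356 193.6 193.0
bot 359 192.9 191.7
rim x 334 370 y 194 211
rim pred [[344.2, 208.2], [369.9, 201.8], [361.5, 193.5], [336.2, 199.6]]
```

```bash
python3 -m handwheel '[[[0,0.002,0,0.01,0,0,0],[0,0.002,0,0.02,0,0,0],[0,0.002,0,0.03,0,0,0],[0,0.002,0,0.04,0,0,0],[0,0.002,0,0.04,0,0,0]]]' 
python3 -m handwheel '[[[0,0,0,0.002,0,0,0],[0,0,0,0.004,0,0,0],[0,0,0,0.006,0,0,0],[0,0,0,0.006,0,0,0],[0,0,0,0.006,0,0,0]]]'
python3 - <<'E'
from h import *
a=save('scene','s3');b=save('top','t3')
f=lambda i,x,y:cv2.resize(i[y:y+100,x:x+66,::-1],None,fx=6,fy=6,interpolation=cv2.INTER_CUBIC)
cv2.imwrite('pics/c3.png',np.hstack([f(a,320,140),f(b,140,110)]))
go(583.5,214.8,96.5,100)
E
```

```text
time: 4.42
position: [581.5, 214.3, 134.6]
eef_rot: [-179.6, 0.0, 99.9]
wrist_force: [-0.7, -0.4, -1.7]
gripper_width: 11.3
finger_force: 40.0
time: 4.83
position: [584.1, 215.4, 132.7]
eef_rot: [180.0, -0.0, 100.0]
wrist_force: [0.5, -0.4, -1.5]
gripper_width: 11.5
finger_force: 40.0
t 4.93 pos [584.1 215.4 132.9] rot [179.95  -0.    99.99] w 11.6 F [ 0.4 -0.6 -2.9] ff 40.0
d mm [-0.5 -0.8 36.4] rv [ 0.05 -0.   -0.01]
```

View pics/c3.png

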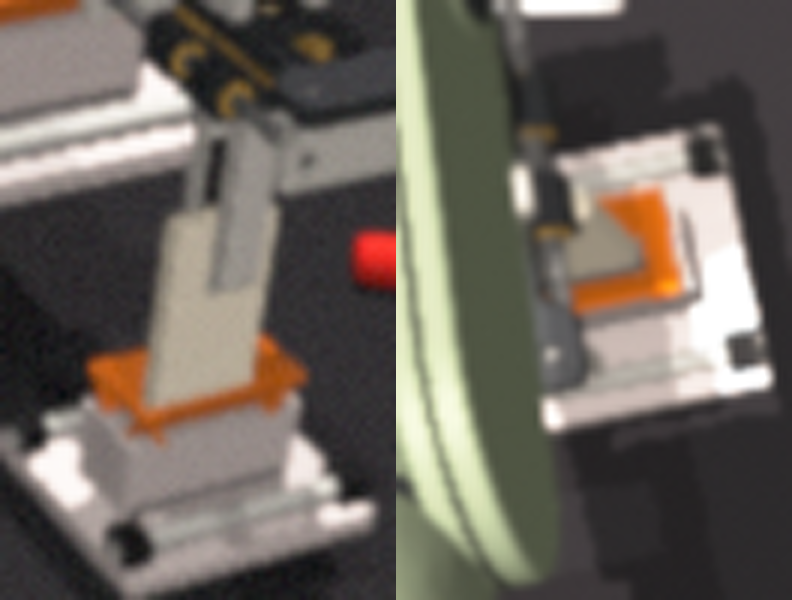

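The stick is inside the mouth (front foot at crop (150–255,395)) with no contact force. I'll keep lowering it and watch the wrist force.

```bash
python3 -m handwheel '[[[0,0,0,0.002,0,0,0],[0,0,0,0.004,0,0,0],[0,0,0,0.006,0,0,0],[0,0,0,0.006,0,0,0],[0,0,0,0.006,0,0,0]]]'
```

```text
time: 5.35
position: [583.6, 215.3, 126.0]
eef_rot: [-180.0, 0.0, 100.0]
wrist_force: [0.5, 0.5, -0.6]
gripper_width: 11.8
finger_force: 40.0
```

```bash
python3 -m handwheel '[[[0,0,0,0.003,0,0,0],[0,0,0,0.006,0,0,0],[0,0,0,0.009,0,0,0],[0,0,0,0.01,0,0,0],[0,0,0,0.01,0,0,0]]]'
```

```text
time: 5.77
position: [583.5, 215.3, 115.7]
eef_rot: [-179.9, 0.0, 100.0]
wrist_force: [0.6, 0.1, -1.8]
gripper_width: 11.8
finger_force: 40.0
```

```bash
python3 -m handwheel '[[[0,0,0,0.003,0,0,0],[0,0,0,0.006,0,0,0],[0,0,0,0.009,0,0,0],[0,0,0,0.01,0,0,0],[0,0,0,0.01,0,0,0]]]'
```

```text
time: 6.18
position: [583.5, 215.2, 105.8]
eef_rot: [-179.9, 0.0, 100.0]
wrist_force: [-0.3, -0.5, -1.4]
gripper_width: 11.9
finger_force: 40.0
```

```bash
python3 -m handwheel '[[[0,0,0,0.002,0,0,0],[0,0,0,0.004,0,0,0],[0,0,0,0.006,0,0,0],[0,0,0,0.007,0,0,0],[0,0,0,0.007,0,0,0]]]'
python3 -m handwheel '[[[0,0,0,0.001,0,0,0],[0,0,0,0.001,0,0,0],[0,0,0,0.002,0,0,0],[0,0,0,0.002,0,0,0],[0,0,0,0.002,0,0,0]]]'
```

```text
time: 6.6
position: [583.6, 215.3, 99.0]
eef_rot: [-180.0, 0.0, 100.0]
wrist_force: [-0.6, 0.2, -1.9]
gripper_width: 11.6
finger_force: 40.0
time: 7.02
position: [583.8, 215.3, 97.4]
eef_rot: [-180.0, 0.0, 100.0]
wrist_force: [0.7, 0.0, -0.9]
gripper_width: 11.7
finger_force: 40.0
```

```bash
python3 -m handwheel '[[[0,0,0,0.001,0,0,0],[0,0,0,0.001,0,0,0],[0,0,0,0.002,0,0,0],[0,0,0,0.002,0,0,0],[0,0,0,0.002,0,0,0]]]'
```

```text
time: 7.43
position: [584.1, 215.4, 96.5]
eef_rot: [180.0, 0.0, 100.0]
wrist_force: [-1.5, -0.6, 5.8]
gripper_width: 12.1
finger_force: 40.0
```

The stick has touched the floor at the expected height (+5.8 N). I'll release and retreat.

```bash
python3 -m handwheel '[[[30,0,0,0,0,0,0],[50,0,0,0,0,0,0],[50,0,0,0,0,0,0],[50,0,0,0,0,0,0],[50,0,0,0,0,0,0]]]'
python3 -m handwheel '[[[50,0,0,-0.02,0,0,0],[50,0,0,-0.05,0,0,0],[50,0,0,-0.09,0,0,0],[50,0,0,-0.12,0,0,0],[50,0,0,-0.12,0,0,0]]]'
python3 -m handwheel '[[[50,-0.15,0,0,0,0,0],[50,-0.15,0,0,0,0,0],[50,-0.15,0,0,0,0,0],[50,-0.15,0,0,0,0,0],[50,-0.15,0,0,0,0,0]]]' >/dev/null
python3 - <<'E'
from h import *
a=save('scene','s4');b=save('top','t4')
cv2.imwrite('pics/c4.png',cv2.resize(np.hstack([a[150:250,150:410,::-1],b[110:210,130:390,::-1]]),None,fx=1.5,fy=1.5))
E
```

```text
time: 7.85
position: [583.8, 215.3, 95.1]
eef_rot: [-180.0, -0.0, 100.0]
wrist_force: [-0.6, -0.2, -0.1]
gripper_width: 41.4
finger_force: 0.0
time: 8.27
position: [588.6, 216.5, 224.2]
eef_rot: [179.1, -0.0, 100.0]
wrist_force: [1.0, 0.8, 0.7]
gripper_width: 46.8
finger_force: 0.0
```

View pics/c4.png

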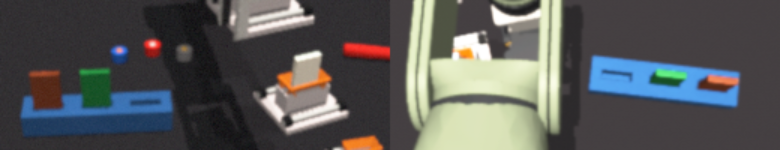

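The white stick stands upright in the middle carriage at (305,68), with about 45 mm above the rim. Green and brown are still in the rack, and the arm is clear of everything.

```bash
python3 -c "
from h import *
print(manip.hand_in())"
```

```text
the job is handed in; nothing more can be done
None
```

The white stick was lowered into the middle-sized carriage's slot until it touched the floor, then released standing upright; the green and brown sticks are still in the rack, and the job is handed in (no verdict was shown).

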